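# Quarter-turn a round nodule between scan passes

## Task

In this core-logging lab, pick up the dished plate by its green handle and, keeping it level with the loose round nodule in the middle of the dish throughout, bring its yellow face gently and squarely up against the middle of the scanner's red stop bar, and keep it there for a second for the first pass. Then back off, turn the plate a quarter turn and bring its blue face against the bar in the same way; finish while still holding it there, level and still with the nodule centred, and do not let go. Leave the jar, the rock core plug and the grey sample box where they are.

Things in the scene. Friction and masses are not known exactly. Their poses are not given: they have to be found in the camera images.
- dish: Loose dished plate, 0.26 kg, on the bench: square aluminium base 110 x 110 x 6 mm carrying a round white dish. Origin: centre of its underside; z up. Yellow block on its +x side, blue block on its +y side. From above, blue is a quarter turn counter-clockwise from yellow: turning the plate clockwise brings blue to where yellow was.
- dish_grip (a point): Centre of the green handle bar, 76 mm above the centre of the plate's underside, axes as the plate's. Bar 46 mm long, 12 mm thick, 24 mm high (64 to 88 mm above the underside), its length along the diagonal half-way between +x (yellow) and +y (blue). Grip it across the 12 mm from above. Two 6 mm rods join its ends to the (+x,+y) and (-x,-y) corners of the plate.
- dish_centre (a point): Centre of the dish floor, 6 mm above the centre of the plate's underside; axes as the plate's. The dish is about 98 mm across: flat for 10 mm in the middle, then rising at about 7 degrees out to 30 mm radius and 18 degrees to 47 mm. Tilts over a few degrees or jerks make the nodule roll away.
- yellow_face (a point): Centre of the yellow block's outer face, at (55, 0, 9) mm in the plate's frame, axes as the plate's (outward is +x). Block 70 mm long, 18 mm high, 5 mm thick, flush with the base's edge.
- blue_face (a point): Centre of the blue block's outer face, at (0, 55, 9) mm in the plate's frame, axes as the plate's (outward is +y). Block 70 mm long, 18 mm high, 5 mm thick, flush with the base's edge.
- nodule_center (a point): Centre of the loose brown ball-shaped rock nodule, 28 mm in diameter, 30 g, resting at the middle of the dish (its centre then 20 mm above the plate's underside, so its top is 34 mm above it, 30 mm below the handle bar); it rolls freely.
- scanner: Scan fixture fixed to the bench: steel foot, bent bracket, red stop bar, white sensor head. Origin on the bench straight below the bar's front face; +x points from that face back into the fixture, away from the robot. Foot 30 to 150 mm behind the face, 14 mm high; sensor head 46 to 113 mm behind it, top 162 mm above the bench. Nothing stands under or close in front of the bar.
- stop (a point): Middle of the red stop bar's front face, 110 mm above the bench; bar 100 mm wide (point y), 26 mm high, rigid. Axes as the fixture's: +x into the bar, z up. With a plate face's centre on this point the plate's underside is 101 mm above the bench.
- jar: Bystander: amber glass jar, 54 mm across, 62 mm high. Origin: centre of its underside. Leave alone.
- core_plug: Bystander: upright dark rock core plug, 48 mm across, 45 mm high. Origin: centre of its underside. Leave alone.
- sample_box: Bystander: open grey box 60 x 60 x 40 mm with a stone fixed in it. Origin: centre of its underside. Leave alone.
Mind the look-alikes: they are no part of the job. What is shaped like the dish but brown or orange is not meant.

How it is judged (in metres and radians):
On the way, in this order (a step that is already met when the one before it is completed fails the run):
1. the plate is held level in the gripper with its yellow face squarely at the middle of the stop bar and the nodule centred (x of yellow_face in the frame of stop between -0.006 and 0.004 m and y of yellow_face in the frame of stop between -0.012 and 0.012 m and z of yellow_face in the frame of stop between -0.01 and 0.01 m and x of dish_centre in the frame of stop below -0.04 m and angle between the x axis of dish_centre and the x axis of stop, either way round below 0.12 rad and angle between dish_centre's own z axis and vertical below 0.1 rad and horizontal distance between nodule_center and dish_centre below 0.015 m and contact force between the fingers and dish above 1 N), for 0.5 s.
2. the plate is held level in the gripper with its blue face squarely at the middle of the stop bar and the nodule centred (x of blue_face in the frame of stop between -0.006 and 0.004 m and y of blue_face in the frame of stop between -0.012 and 0.012 m and z of blue_face in the frame of stop between -0.01 and 0.01 m and x of dish_centre in the frame of stop below -0.04 m and angle between the y axis of dish_centre and the x axis of stop, either way round below 0.12 rad and angle between dish_centre's own z axis and vertical below 0.1 rad and horizontal distance between nodule_center and dish_centre below 0.015 m and contact force between the fingers and dish above 1 N), for 0.3 s.
At the end, for the whole second after the job is handed in: Plate held by the fingers, still, level within 0.10 rad; blue face square (0.12 rad) to the stop bar, its centre at most 6 mm in front of the bar face and within 12 mm sideways, 10 mm in height of the bar's middle; push under 15 N; nodule within 12 mm of the dish centre (x of blue_face in the frame of stop between -0.006 and 0.004 m and y of blue_face in the frame of stop between -0.012 and 0.012 m and z of blue_face in the frame of stop between -0.01 and 0.01 m and x of dish_centre in the frame of stop below -0.04 m and angle between the y axis of dish_centre and the x axis of stop, either way round below 0.12 rad and angle between dish_centre's own z axis and vertical below 0.1 rad and horizontal distance between nodule_center and dish_centre below 0.012 m and contact force between the fingers and dish above 1 N and linear speed of dish below 0.02 m/s and angular speed of dish below 0.15 rad/s and contact force between dish and scanner below 15 N); the arm keeps its last pose, push and grip.
It fails at once if the nodule rolled out of the middle of the dish (more than 25 mm off centre) (horizontal distance between nodule_center and dish_centre above 0.025 m).
It fails at once if the plate was tipped (over 0.25 rad) (angle between dish_centre's own z axis and vertical above 0.25 rad).
It fails at once if the plate was rammed against the scanner (over 30 N) (contact force between dish and scanner above 30 N).
It fails at once if the jar, core plug or sample box was disturbed (moved over 20 mm or tipped) (distance of any of jar, core_plug, sample_box from where it was at the start of the episode above 0.02 m or angle between any of jar, core_plug, sample_box's own z axis and vertical above 0.4 rad).
It also fails if it takes over 62 s, if anything falls off the work surface, if the arm or the gripper's body presses on something with over 40 N, if the wrist force passes 120 N, or if a joint passes its speed limit or range.

## Robot

A 6-joint arm with a two-finger parallel gripper is mounted at the origin on the work surface. World frame = base frame: x ahead of the robot, y to its left, z up, the work surface at z = 0. Lengths are in m, angles in degrees, forces in N, time in s.
With the tool pointing down it reaches from about 0.4 to 0.825 m from the base axis. Payload 7 kg.
Tool frame: the origin (TCP) lies on the mounting face of the last link; the fingertips stand 178 mm ahead of it and the grasp point (between the pads) lies 159 mm ahead of it (ctrl.tip_extent is the distance from the TCP to the fingertips, in m); z points along the fingers, y is the direction in which the jaws open and shut (so a half turn about z gives the same grasp; the last joint's range is limited). The gripper opens to 88 mm and grips with 3 to 60 N. Pads are 19 mm wide; open, the fingers measure 130 mm over their backs; the gripper's body (78 mm by 193 mm) begins 47 mm behind the grasp point.
Start: joints at [-50.357, 20.546, 0.682, 0, -70.136, -16.507], TCP at [0.265, -0.621, 0.405] pointing down, gripper open.
Joint ranges: [-176.03, 176.03], [-82.01, 121.73], [-58.28, 71.71], [-173.87, 95.51], [-174.79, -0.11], [-173.66, 173.66]. Speed limits (degrees/s): [136.94, 136.94, 172.46, 180, 180, 180].

## Interface

Orientations are given as [roll, pitch, yaw] about the fixed x, y, z axes, in that order (R = Rz(yaw) Ry(pitch) Rx(roll)).
In Python, from plant import ctrl gives the robot as it stands. The module is installed in compiled form; this text tells all that it offers.
- The arm moves only by the tool carry_out, never from a script. Its argument "moves" is text: rows parted by semicolons, each of 7 numbers parted by spaces: the finger opening in m, from 0 to 0.0876, then the shift along the tool's x, y, z in m, then the turn, a rotation vector about the tool's x, y, z in rad. A call has 1 to 20 rows; each row is the pose to reach, as a shift and turn from the pose commanded when the call began, along the tool's axes at that moment; what a row does not reach only later rows make up. A row lasts 1/10 s, in which the tool goes at most 50 mm and 8.59 degrees, less where a joint would pass 70% of its speed; a pose out of reach is approached as far as the arm can. A call with a gripper value outside its range is refused whole. The fingers move at their own pace and stop on an object; the grip force is fixed at half the most. Time passes only in rows, so rows that repeat a pose let the fingers close. It gives the time, the measured TCP pose, the force and the opening at its end, in the units of the state.
- ctrl.get_obs(): the state, without advancing time (a new reading comes with each control period).
- ctrl.snapshot(name): name is "scene" or "top" or "wrist"; returns a dict with "image" (420x560x3 uint8, red, green, blue), "K" (3x3 intrinsics, pixels), "R" (3x3) and "t" (3): a world point X has camera coordinates R X + t. Camera axes: x right, y down, z forward; pixel columns grow to the right and rows downward; lengths in m; the calibration is good to about 2 mm. A picture is of the moment at which its call begins. There is no depth.
- ctrl.close_job(): hands the job in, once; it reports no verdict.
Trained networks look in a picture, given as the dict that the camera call returned (one of the last four; its "shot" number tells which), for a name from the list of things; names that differ only in an ending like _2 or _b are one class to them, and where a whole thing is asked for, a point or a joint stands for the part that bears it (a point fixed in the world has none). Each returns a list of dicts, best first, with "confidence" (0 to 1); they miss things now and then, are a little off and sometimes report something else, mostly with a low value. They report only what shows in the picture. A call takes as long as a camera call. They do not tell look-alikes from the thing itself.
- ctrl.recognise(picture, label): "extent" ([left, top, right, bottom] in pixels, round what is visible of it).
- ctrl.trace(picture, label): "region" (420x560 bool, what is visible of it) and "extent" ([left, top, right, bottom] in pixels, round what is visible of it).
- ctrl.mark_of(picture, label): "at" ([row, column] in pixels: a listed point, or the origin of a listed thing).
The state is a dict: "clock": time; "joint_pos": joint angles; "qvel": joint speeds; "tau": joint torques, N m; "tool_pos": TCP position; "orientation": TCP orientation; "force": force on the tool from outside, world axes, zero at the start; "moment": the same for the moment, N m; "opening": finger opening in m.
Only numpy, scipy, OpenCV 4.12 (cv2) and the standard library are available. Lean on these libraries where they do the work, as an engineer would, in place of code of your own. Each camera call takes 0.05 s, during which the arm holds its last target.

## Working session

There is one attempt and no reset: what is moved stays moved. The work goes in short steps, Python scripts to look and compute and a tool call to move; the robot and the scene stay as the last step left them, time stands still between calls to the robot, and variables do not carry over. Pictures are saved under pics/ and viewed, and the job is handed in when it is done.

Besides the shell and the picture viewer there is one more tool, called after "Request:" as name(argument=value, ...) on one line, values as JSON. carry_out: Moves the arm, as the interface text tells. Its arguments: {"type":"object","properties":{"moves":{"type":"string"}},"required":["moves"]}

```bash
mkdir -p pics; cat > h.py <<'E'
import numpy as np, cv2
from plant import ctrl
def save(s,name,up=1):
    cv2.imwrite('pics/'+name, cv2.cvtColor(s['image'],cv2.COLOR_RGB2BGR))
E
python3 - <<'E'
from h import *
o=ctrl.get_obs(); print({k:np.round(v,4) for k,v in o.items()}, ctrl.tip_extent)
for n in ['scene','top']:
    s=ctrl.snapshot(n); save(s,n+'0.png')
    print(n,np.round(s['K'],1).tolist(),np.round(s['R'],3).tolist(),np.round(s['t'],3).tolist())
    for l in ['dish','scanner','dish_grip','stop','nodule_center','jar','core_plug','sample_box','yellow_face','blue_face']:
        print(l,[(np.round(d['at'],1).tolist(),round(d['confidence'],2)) for d in ctrl.mark_of(s,l)][:3])
E
```

```text
{'clock': np.float64(0.0), 'joint_pos': array([-5.03587e+01,  2.05895e+01,  6.32800e-01, -1.98000e-02,
       -7.01363e+01, -1.65065e+01]), 'qvel': array([-0.0605,  0.0451,  0.0814, -0.0254,  0.0111,  0.0088]), 'tau': array([ 6.00000e-04, -5.82724e+01,  2.93059e+01,  6.99750e+00,
        7.10000e-03, -1.00000e-04]), 'tool_pos': array([ 0.2651, -0.6205,  0.4037]), 'orientation': array([ 1.799056e+02, -8.600000e-03, -1.568719e+02]), 'force': array([ 0.6304, -0.7555, -0.6311]), 'moment': array([ 0.0088, -0.055 ,  0.0067]), 'opening': np.float64(0.0879)} 0.1781
scene [[465.5, 0.0, 289.5], [0.0, 465.5, 207.7], [0.0, 0.0, 1.0]] [[-0.254, 0.967, -0.004], [0.784, 0.203, -0.587], [-0.567, -0.152, -0.809]] [0.114, -0.353, 1.392]
dish [([219.6, 159.4], 0.97), ([298.2, 305.7], 0.87), ([344.8, 441.3], 0.78)]
scanner [([261.8, 212.8], 0.91)]
dish_grip [([203.9, 154.1], 0.92), ([159.8, 409.8], 0.88), ([225.7, 387.0], 0.79)]
stop [([240.5, 203.1], 0.73)]
nodule_center [([237.2, 382.7], 0.44)]
jar [([172.2, 187.4], 0.72)]
core_plug [([332.6, 364.6], 0.98)]
sample_box [([181.7, 238.3], 0.57)]
yellow_f
[... 194 characters left out ...]
.1, 207.9], [0.0, 0.0, 1.0]] [[-0.003, -1.0, 0.01], [-0.993, 0.002, -0.122], [0.122, -0.011, -0.992]] [0.009, 0.546, 1.107]
dish [([299.8, 187.8], 0.7), ([230.1, 199.8], 0.67), ([204.9, 386.0], 0.61)]
scanner [([175.2, 328.2], 0.57)]
dish_grip [([297.3, 181.9], 0.87), ([201.9, 391.1], 0.72), ([224.5, 195.7], 0.65)]
stop [([165.3, 332.8], 0.93)]
nodule_center [([231.0, 198.1], 0.5)]
jar [([259.7, 382.3], 0.61), ([226.7, 196.8], 0.31)]
core_plug [([152.3, 198.7], 0.53)]
sample_box [([259.1, 329.0], 0.58), ([223.0, 178.7], 0.56)]
yellow_face [([145.3, 165.1], 0.94), ([193.8, 367.8], 0.88), ([148.0, 240.4], 0.81)]
blue_face [([138.9, 141.8], 0.72), ([174.1, 231.2], 0.63), ([221.8, 176.7], 0.57)]
```

View pics/scene0.png

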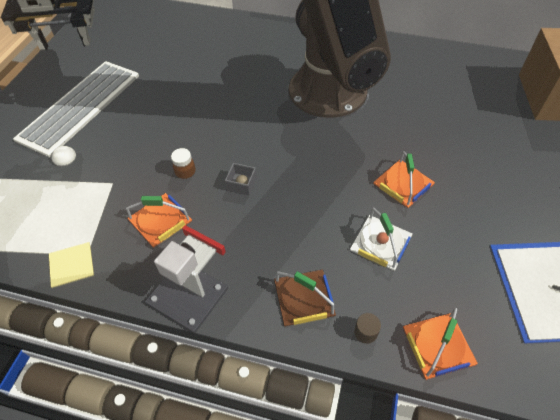

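View pics/top0.png

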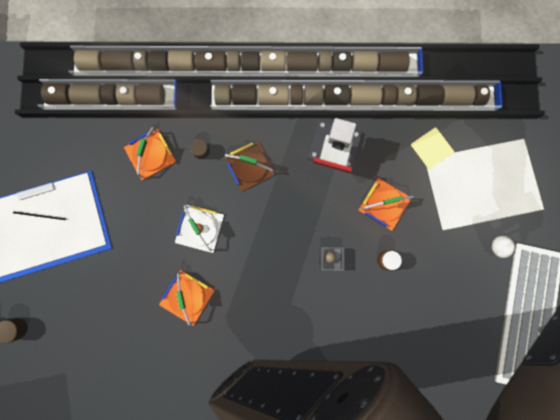

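```bash
python3 - <<'E'
from h import *
a=cv2.imread('pics/scene0.png')[190:290,330:440]; b=cv2.imread('pics/top0.png')[190:270,160:250]; c=cv2.imread('pics/top0.png')[105:185,300:390];d=cv2.imread('pics/scene0.png')[220:330,140:240]
f=lambda x:cv2.resize(x,(390,290),interpolation=cv2.INTER_CUBIC)
cv2.imwrite('pics/crop0.png',np.vstack([np.hstack([f(a),f(b)]),np.hstack([f(d),f(c)])]))
E
```

```text
(no output)
```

View pics/crop0.png

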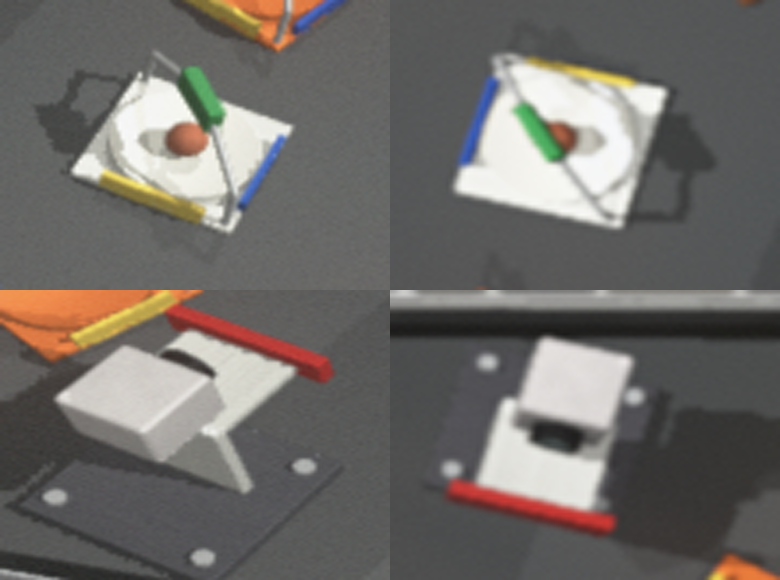

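The thing meant is the white dish with the brown nodule, at scene (382,240) and top (200,228). The look-alikes are orange at scene (160,220), (405,182) and (440,345), and brown at (305,298). None of those has a nodule. The crop confirms that the white one has yellow, blue and green parts. Next I'll fit the poses.

```bash
cat >> h.py <<'E'
from scipy.optimize import least_squares
def proj(s,P):
    c=np.atleast_2d(P)@np.array(s['R']).T+s['t']; u=c@np.array(s['K']).T
    return u[:,:2]/u[:,2:]
def box(x0,x1,y0,y1,z0,z1): return np.array([[x,y,z] for x in(x0,x1) for y in(y0,y1) for z in(z0,z1)])
def barbox():
    b=box(-.023,.023,-.006,.006,.064,.088); c=np.sqrt(.5)
    return b@np.array([[c,c,0],[-c,c,0],[0,0,1]])
PARTS={'yellow':box(.05,.055,-.035,.035,0,.018),'blue':box(-.035,.035,.05,.055,0,.018),'green':barbox()}
def place(P,x,y,yaw,z=0):
    c,s=np.cos(yaw),np.sin(yaw); return P@np.array([[c,s,0],[-s,c,0],[0,0,1]])+[x,y,z]
def mask(s,col,roi=None):
    hsv=cv2.cvtColor(s['image'],cv2.COLOR_RGB2HSV)
    lo,hi={'yellow':((20,120,80),(33,255,255)),'blue':((105,120,50),(130,255,255)),'green':((45,100,40),(80,255,255)),'red':((0,190,90),(4,255,255)),'red2':((172,150,60),(180,255,255))}[col]
    m=cv2.inRange(hsv,lo,hi)
    if col=='red': m|=cv2.inRange(hsv,(172,150,60),(180,255,255))
    if roi: z=np.zeros_like(m); l,t,r,b=[int(max(0,v)) for v in roi]; z[t:b,l:r]=m[t:b,l:r]; m=z
    n,L,st,_=cv2.connectedComponentsWithStats(m)
    if n<2: return None
    return L==1+np.argmax(st[1:,4])
def mom_pts(mu00,cx,cy,a,b,c):
    w,V=np.linalg.eigh([[a,b],[b,c]]); d=V[:,1]*np.sqrt(3*w[1])
    return np.array([cx,cy]),d
def stats_mask(m):
    M=cv2.moments(m.astype(np.uint8),True)
    return mom_pts(1,M['m10']/M['m00'],M['m01']/M['m00'],M['mu20']/M['m00'],M['mu11']/M['m00'],M['mu02']/M['m00'])
def stats_hull(p):
    h=cv2.convexHull(p.astype(np.float32)).astype(np.float32); M=cv2.moments(h)
    return mom_pts(1,M['m10']/M['m00'],M['m01']/M['m00'],M['mu20']/M['m00'],M['mu11']/M['m00'],M['mu02']/M['m00'])
def res(obs,hull):
    c,d=obs; c2,d2=hull
    if d@d2<0: d2=-d2
    return np.r_[c2-c,.7*(d2-d)]
def fit_dish(items,x0,free=3):
    # items: (snap,part,stats)
    def f(q): return np.concatenate([res(o,stats_hull(proj(s,place(PARTS[p],*q)))) for s,p,o in items])
    r=least_squares(f,x0,loss='soft_l1',diff_step=1e-4); return r.x,f(r.x).reshape(-1,4)
def fit_bar(items,x0):
    def f(q):
        b=box(0,q[3],-.05,.05,.097,.123)
        return np.concatenate([res(o,stats_hull(proj(s,place(b,*q[:3])))) for s,o in items])
    r=least_squares(f,x0,diff_step=1e-4); return r.x,f(r.x).reshape(-1,4)
E
python3 - <<'E'
from h import *
sc=ctrl.snapshot('scene'); tp=ctrl.snapshot('top')
R={'scene':(345,205,418,275),'top':(170,200,232,258)}
it=[]
for n,s in(('scene',sc),('top',tp)):
    for p in PARTS:
        m=mask(s,p,R[n]); print(n,p,m.sum()); it.append((s,p,stats_mask(m)))
q,r=fit_dish(it,[.55,.2,-.2]); print('dish',q,np.degrees(q[2])); print(np.round(r,1))
it=[]
for s,roi in((sc,(170,220,235,260)),(tp,(300,140,370,185))):
    m=mask(s,'red',roi); print(m.sum(),stats_mask(m)); it.append((s,stats_mask(m)))
q,r=fit_bar(it,[.63,-.12,-.2,.01]); print('bar',q,np.degrees(q[2])); print(np.round(r,1))
E
```

```text
scene yellow 147
scene blue 53
scene green 85
top yellow 47
top blue 53
top green 59
dish [ 0.49199883  0.2308236  -0.25833112] -14.80128280571325
[[ 0.5 -0.2 -0.7 -0.3]
 [-0.4  0.8 -0.7  1.5]
 [-0.4  2.   0.2  1.2]
 [-0.3  1.  -0.8 -0.3]
 [ 0.6  0.6 -0.1  0.4]
 [-0.2  0.2  0.3  0.7]]Traceback (most recent call last):
  File "<stdin>", line 11, in <module>
AttributeError: 'NoneType' object has no attribute 'sum'
```

```bash
sed -i "s/'red':((0,190,90),(4,255,255))/'red':((0,140,60),(6,255,255))/" h.py; python3 - <<'E'
from h import *
sc=ctrl.snapshot('scene'); tp=ctrl.snapshot('top')
it=[]
for s,roi in((sc,(170,220,235,260)),(tp,(300,140,370,185))):
    m=mask(s,'red',roi); print(m.sum(),stats_mask(m)); it.append((s,stats_mask(m)))
q,r=fit_bar(it,[.63,-.12,-.2,.01]); print('bar',q,np.degrees(q[2])); print(np.round(r,1))
ms=[ctrl.mark_of(s,l)[:1] for s in(sc,tp) for l in('stop','jar','sample_box','core_plug')]
for m in ms: print(m)
def ray(s,rc,z):
    R=np.array(s['R']);C=-R.T@s['t'];d=R.T@np.linalg.inv(s['K'])@[rc[1],rc[0],1]; return (C+d*(z-C[2])/d[2]).round(3)
for i,z in enumerate((.11,0,0,0)): print(ray(sc,ms[i][0]['at'],z),ray(tp,ms[i+4][0]['at'],z))
E
```

```text
295 (array([204.29491525, 238.94237288]), array([-21.51059495, -11.96994867]))
174 (array([332.48275862, 164.83333333]), array([-19.23704915,  -5.37909775]))
bar [ 0.63454339 -0.12518783 -0.2881963   0.02926344] -16.51243163977264
[[-0.4  0.   0.1  0.1]
 [-0.5  0.2  0.3  0. ]]
[{'at': [237.9, 206.5], 'confidence': 0.93}]
[{'at': [182.1, 237.7], 'confidence': 0.56}]
[{'at': [183.3, 238.5], 'confidence': 0.64}]
[{'at': [335.2, 364.8], 'confidence': 0.66}]
[{'at': [163.1, 332.3], 'confidence': 0.59}]
[{'at': [258.3, 385.7], 'confidence': 0.79}]
[{'at': [256.5, 329.8], 'confidence': 0.68}]
[{'at': [153.7, 195.3], 'confidence': 0.76}]
[ 0.645 -0.124  0.11 ] [ 0.654 -0.131  0.11 ]
[ 0.406 -0.147  0.   ] [ 0.408 -0.291  0.   ]
[ 0.409 -0.144  0.   ] [ 0.413 -0.135  0.   ]
[0.722 0.23  0.   ] [0.707 0.246 0.   ]
```

```bash
cat >> h.py <<'E'
from scipy.spatial.transform import Rotation as Ro
def plan(pos,yaw,frm=None):
    o=ctrl.get_obs(); 
    R=Ro.from_euler('xyz',o['orientation'],degrees=True); T=Ro.from_euler('xyz',[180,0,yaw],degrees=True)
    sh=R.inv().apply(np.array(pos)-o['tool_pos']); rv=(R.inv()*T).as_rotvec()
    print('shift',sh.round(4),'rot',rv.round(4),'t',round(float(o['clock']),2)); return sh,rv
E
python3 - <<'E'
from h import *
plan([.492,.231,.40],-149.8)
E
```

```text
shift [-0.5432  0.6941  0.0047] rot [-0.      0.     -0.1233] t 1.7
```

Request:
carry_out(moves="0.0876 -0.543 0.694 0.004 0 0 -0.123;0.0876 -0.543 0.694 0.004 0 0 -0.123;0.0876 -0.543 0.694 0.004 0 0 -0.123;0.0876 -0.543 0.694 0.004 0 0 -0.123;0.0876 -0.543 0.694 0.004 0 0 -0.123;0.0876 -0.543 0.694 0.004 0 0 -0.123;0.0876 -0.543 0.694 0.004 0 0 -0.123;0.0876 -0.543 0.694 0.004 0 0 -0.123;0.0876 -0.543 0.694 0.004 0 0 -0.123;0.0876 -0.543 0.694 0.004 0 0 -0.123;0.0876 -0.543 0.694 0.004 0 0 -0.123;0.0876 -0.543 0.694 0.004 0 0 -0.123;0.0876 -0.543 0.694 0.004 0 0 -0.123;0.0876 -0.543 0.694 0.004 0 0 -0.123;0.0876 -0.543 0.694 0.004 0 0 -0.123;0.0876 -0.543 0.694 0.004 0 0 -0.123;0.0876 -0.543 0.694 0.004 0 0 -0.123;0.0876 -0.543 0.694 0.004 0 0 -0.123;0.0876 -0.543 0.694 0.004 0 0 -0.123;0.0876 -0.543 0.694 0.004 0 0 -0.123")

```text
clock: 3.7
tool_pos: [0.4917, 0.2315, 0.4002]
orientation: [-180.0, -0.1, -149.7]
force: [-0.6, 0.4, 0.2]
opening: 0.0878
```

```bash
python3 - <<'E'
from h import *
w=ctrl.snapshot('wrist'); save(w,'w1.png'); print(np.round(w['K'],1).tolist(),np.round(w['R'],3).tolist(),np.round(w['t'],3).tolist())
o=ctrl.get_obs(); print(o['tool_pos'],o['orientation'],o['clock'],o['joint_pos'])
E
```

```text
[[356.9, 0.0, 277.8], [0.0, 356.9, 207.4], [0.0, 0.0, 1.0]] [[-0.504, 0.864, 0.001], [0.828, 0.483, 0.285], [0.246, 0.144, -0.959]] [0.047, -0.554, 0.232]
[0.49161271 0.23070729 0.40042155] [-1.79993236e+02 -4.01855893e-02 -1.49795537e+02] 3.75 [ 4.58207131e+01  8.31630224e+00 -1.63801477e+01 -4.73557032e-03
 -6.53440730e+01 -1.05614271e+02]
```

View pics/w1.png

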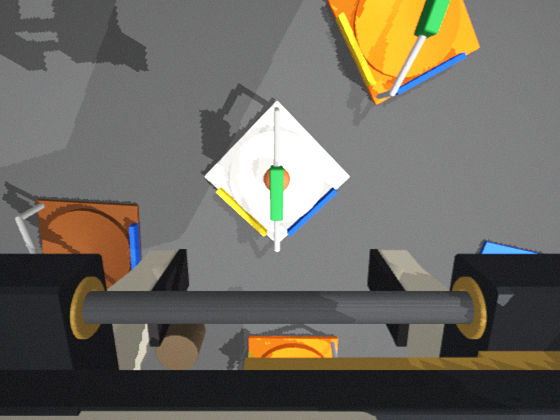

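The wrist picture shows the white plate at about (277,175). The nodule is at (277,180), the green bar upright at (277,193), and yellow is lower left with blue lower right. The jaws straddle the bar's line. Refining the fit from this view.

```bash
python3 - <<'E'
from h import *
w=ctrl.snapshot('wrist'); it=[]
for p in PARTS:
    m=mask(w,p,(195,90,360,260)); print(p,m.sum()); it.append((w,p,stats_mask(m)))
q,r=fit_dish(it,[.492,.231,-.26]); print('dish',q.round(4),np.degrees(q[2])); print(np.round(r,1))
plan([q[0],q[1],.076+.159+.05],np.degrees(q[2])+45-180)
plan([q[0],q[1],.076+.159],np.degrees(q[2])+45-180)
E
```

```text
yellow 481
blue 435
green 702
dish [ 0.4928  0.2317 -0.2576] -14.761387072331598
[[ 0.8 -0.4  0.4  0.2]
 [-0.8 -0.4  0.3 -0.2]
 [-0.   0.6 -0.   1.1]]
shift [-0.0018  0.0007  0.1157] rot [-0.     -0.0003 -0.0012] t 3.8
shift [-0.0019  0.0007  0.1657] rot [-0.     -0.0003 -0.0012] t 3.8
```

Request:
carry_out(moves="0.06 -0.002 0.001 0.04 0 0 0;0.06 -0.002 0.001 0.08 0 0 0;0.06 -0.002 0.001 0.11 0 0 0;0.06 -0.002 0.001 0.13 0 0 0;0.06 -0.002 0.001 0.145 0 0 0;0.06 -0.002 0.001 0.155 0 0 0;0.06 -0.002 0.001 0.161 0 0 0;0.06 -0.002 0.001 0.165 0 0 0;0.06 -0.002 0.001 0.165 0 0 0;0.06 -0.002 0.001 0.165 0 0 0")

```text
clock: 4.8
tool_pos: [0.4933, 0.2328, 0.2363]
orientation: [180.0, 0.1, -149.8]
force: [-0.2, 0.2, 0.2]
opening: 0.0597
```

```bash
python3 - <<'E'
from h import *
w=ctrl.snapshot('wrist'); save(w,'w2.png')
o=ctrl.get_obs(); print({k:np.round(o[k],4) for k in('tool_pos','orientation','clock','force','moment')})
E
```

```text
{'tool_pos': array([0.4932, 0.2329, 0.2363]), 'orientation': array([ 1.799877e+02,  6.610000e-02, -1.498118e+02]), 'clock': np.float64(4.85), 'force': array([ 0.1179, -0.1966, -0.0346]), 'moment': array([ 0.0176, -0.0054,  0.0007])}
```

View pics/w2.png

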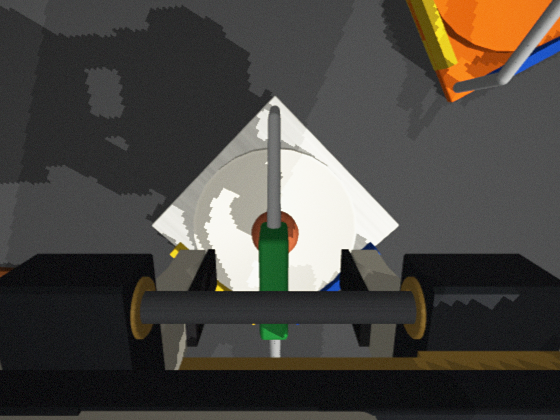

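Request:
carry_out(moves="0.05 0 -0.001 0.001 0 0 0;0.04 0 -0.001 0.001 0 0 0;0.03 0 -0.001 0.001 0 0 0;0.025 0 -0.001 0.001 0 0 0;0.02 0 -0.001 0.001 0 0 0;0.018 0 -0.001 0.001 0 0 0;0.016 0 -0.001 0.001 0 0 0;0.015 0 -0.001 0.001 0 0 0;0.014 0 -0.001 0.001 0 0 0;0.013 0 -0.001 0.001 0 0 0;0.012 0 -0.001 0.001 0 0 0;0.011 0 -0.001 0.001 0 0 0;0.01 0 -0.001 0.001 0 0 0;0.006 0 -0.001 0.001 0 0 0;0.0 0 -0.001 0.001 0 0 0;0.0 0 -0.001 0.001 0 0 0;0.0 0 -0.001 0.001 0 0 0")

```text
clock: 6.55
tool_pos: [0.4935, 0.2318, 0.2347]
orientation: [-180.0, -0.0, -149.8]
force: [0.3, -2.3, 0.8]
opening: 0.0117
```

```bash
python3 - <<'E'
from h import *
w=ctrl.snapshot('wrist'); save(w,'w3.png')
o=ctrl.get_obs(); print({k:np.round(o[k],4) for k in('tool_pos','orientation','clock','force','moment','opening')})
E
```

```text
{'tool_pos': array([0.4935, 0.2318, 0.2346]), 'orientation': array([-1.799963e+02, -9.100000e-03, -1.498147e+02]), 'clock': np.float64(6.6), 'force': array([ 1.1026, -1.5625,  0.0244]), 'moment': array([-0.6568, -0.2186, -0.0177]), 'opening': np.float64(0.0119)}
```

View pics/w3.png

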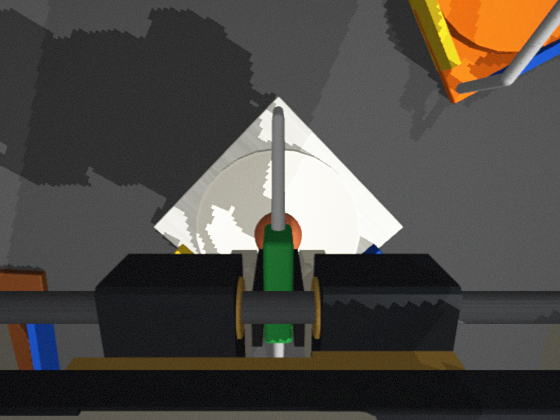

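Request:
carry_out(moves="0 0 0 -0.0002 0 0 0;0 0 0 -0.001 0 0 0;0 0 0 -0.003 0 0 0;0 0 0 -0.0065 0 0 0;0 0 0 -0.0116 0 0 0;0 0 0 -0.0183 0 0 0;0 0 0 -0.0263 0 0 0;0 0 0 -0.0355 0 0 0;0 0 0 -0.0456 0 0 0;0 0 0 -0.056 0 0 0;0 0 0 -0.0664 0 0 0;0 0 0 -0.0765 0 0 0;0 0 0 -0.0857 0 0 0;0 0 0 -0.0937 0 0 0;0 0 0 -0.1004 0 0 0;0 0 0 -0.1055 0 0 0;0 0 0 -0.109 0 0 0;0 0 0 -0.111 0 0 0;0 0 0 -0.1119 0 0 0;0 0 0 -0.112 0 0 0")

```text
clock: 8.6
tool_pos: [0.4935, 0.2318, 0.3465]
orientation: [-180.0, -0.0, -149.8]
force: [0.2, -0.2, -3.3]
opening: 0.0116
```

```bash
python3 - <<'E'
from h import *
w=ctrl.snapshot('wrist'); s=ctrl.snapshot('scene')
cv2.imwrite('pics/l1.png',np.hstack([cv2.resize(w['image'][60:300,140:420],(400,343)),cv2.resize(s['image'][130:290,300:480],(386,343))])[:,:,::-1])
o=ctrl.get_obs(); print({k:np.round(o[k],4) for k in('tool_pos','orientation','clock','force','moment','opening')})
E
```

```text
{'tool_pos': array([0.4935, 0.2318, 0.3464]), 'orientation': array([-1.799964e+02, -2.340000e-02, -1.498215e+02]), 'clock': np.float64(8.7), 'force': array([-0.7428, -0.1163, -3.4851]), 'moment': array([-0.0009, -0.0132,  0.0417]), 'opening': np.float64(0.0116)}
```

View pics/l1.png

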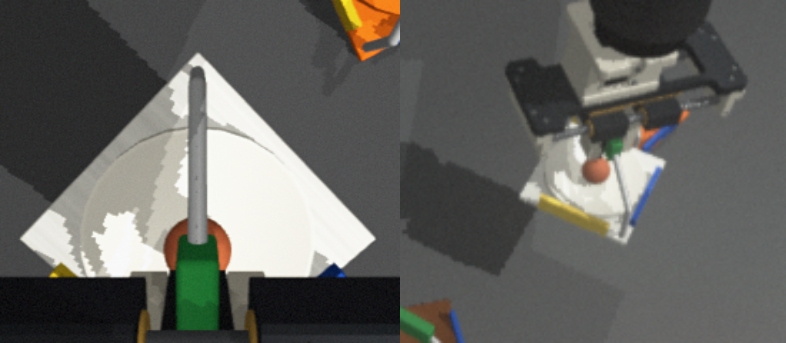

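```bash
cat >> h.py <<'E'
def mj(n): t=np.arange(1,n+1)/n; return 10*t**3-15*t**4+6*t**5
E
python3 - <<'E'
from h import *
sh,rv=plan([.515,-.09,.3465],-151.5)
print((mj(40)).round(3))
for k,(a) in enumerate(mj(40)): print(' '.join('%.4f'%v for v in sh*a),'| %.4f'%(rv[2]*a), end=' ;\n')
E
```

```text
shift [ 0.1432 -0.289  -0.    ] rot [-0.0001 -0.0004  0.0293] t 8.7
[0.    0.001 0.004 0.009 0.016 0.027 0.041 0.058 0.079 0.104 0.132 0.163
 0.198 0.235 0.275 0.317 0.361 0.407 0.453 0.5   0.547 0.593 0.639 0.683
 0.725 0.765 0.802 0.837 0.868 0.896 0.921 0.942 0.959 0.973 0.984 0.991
 0.996 0.999 1.    1.   ]
0.0000 -0.0000 -0.0000 | 0.0000 ;
0.0002 -0.0003 -0.0000 | 0.0000 ;
0.0005 -0.0011 -0.0000 | 0.0001 ;
0.0012 -0.0025 -0.0000 | 0.0003 ;
0.0023 -0.0046 -0.0000 | 0.0005 ;
0.0038 -0.0077 -0.0000 | 0.0008 ;
0.0058 -0.0117 -0.0000 | 0.0012 ;
0.0083 -0.0167 -0.0000 | 0.0017 ;
0.0113 -0.0228 -0.0000 | 0.0023 ;
0.0148 -0.0299 -0.0000 | 0.0030 ;
0.0188 -0.0380 -0.0000 | 0.0039 ;
0.0234 -0.0471 -0.0000 | 0.0048 ;
0.0283 -0.0571 -0.0000 | 0.0058 ;
0.0337 -0.0680 -0.0000 | 0.0069 ;
0.0394 -0.0795 -0.0000 | 0.0081 ;
0.0455 -0.0917 -0.0000 | 0.0093 ;
0.0518 -0.1045 -0.0000 | 0.0106 ;
0.0583 -0.1176 -0.0000 | 0.0119 ;
0.0649 -0.1310 -0.0000 | 0.0133 ;
0.0716 -0.1445 -0.0000 | 0.0146 ;
0.0783 -0.1580 -0.0000 | 0.0160 ;
0.0849 -0.1714 -0.0000 | 0.0174 ;
0.0914 -0.1845 -0.0000 | 0.0187 ;
0.0977 -0.1973 -0.0000 | 0.0200 ;
0.1038 -0.2095 -0.0000 | 0.0212 ;
0.1095 -0.2210 -0.0000 | 0.0224 ;
0.1149 -0.2319 -0.0000 | 0.0235 ;
0.1199 -0.2419 -0.0000 | 0.0245 ;
0.1244 -0.2510 -0.0000 | 0.0254 ;
0.1284 -0.2591 -0.0000 | 0.0263 ;
0.1319 -0.2662 -0.0000 | 0.0270 ;
0.1349 -0.2722 -0.0000 | 0.0276 ;
0.1374 -0.2773 -0.0000 | 0.0281 ;
0.1394 -0.2813 -0.0000 | 0.0285 ;
0.1409 -0.2843 -0.0000 | 0.0288 ;
0.1420 -0.2865 -0.0000 | 0.0290 ;
0.1427 -0.2879 -0.0000 | 0.0292 ;
0.1430 -0.2887 -0.0000 | 0.0293 ;
0.1432 -0.2889 -0.0000 | 0.0293 ;
0.1432 -0.2890 -0.0000 | 0.0293 ;
```

Request:
carry_out(moves="0 0 0 0 0 0 0;0 0.0002 -0.0003 0 0 0 0;0 0.0005 -0.0011 0 0 0 0;0 0.0012 -0.0025 0 0 0 0;0 0.0023 -0.0046 0 0 0 0;0 0.0038 -0.0077 0 0 0 0;0 0.0058 -0.0117 0 0 0 0;0 0.0083 -0.0167 0 0 0 0;0 0.0113 -0.0228 0 0 0 0;0 0.0148 -0.0299 0 0 0 0;0 0.0188 -0.038 0 0 0 0;0 0.0234 -0.0471 0 0 0 0;0 0.0283 -0.0571 0 0 0 0;0 0.0337 -0.068 0 0 0 0;0 0.0394 -0.0795 0 0 0 0;0 0.0455 -0.0917 0 0 0 0;0 0.0518 -0.1045 0 0 0 0;0 0.0583 -0.1176 0 0 0 0;0 0.0649 -0.131 0 0 0 0;0 0.0716 -0.1445 0 0 0 0")

```text
clock: 10.7
tool_pos: [0.5044, 0.0696, 0.3467]
orientation: [-180.0, 0.0, -149.8]
force: [-0.3, -0.1, -3.4]
opening: 0.0117
```

Request:
carry_out(moves="0 0.0067 -0.0135 0 0 0 0;0 0.0133 -0.0269 0 0 0 0;0 0.0198 -0.04 0 0 0 0;0 0.0261 -0.0528 0 0 0 0;0 0.0322 -0.065 0 0 0 0;0 0.0379 -0.0765 0 0 0 0;0 0.0433 -0.0874 0 0 0 0;0 0.0483 -0.0974 0 0 0 0;0 0.0528 -0.1065 0 0 0 0;0 0.0568 -0.1146 0 0 0 0;0 0.0603 -0.1217 0 0 0 0;0 0.0633 -0.1277 0 0 0 0;0 0.0658 -0.1328 0 0 0 0;0 0.0678 -0.1368 0 0 0 0;0 0.0693 -0.1398 0 0 0 0;0 0.0704 -0.142 0 0 0 0;0 0.0711 -0.1434 0 0 0 0;0 0.0714 -0.1442 0 0 0 0;0 0.0716 -0.1444 0 0 0 0;0 0.0716 -0.1445 0 0 0 0")

```text
clock: 12.7
tool_pos: [0.5151, -0.0899, 0.3467]
orientation: [-180.0, 0.0, -149.8]
force: [0.3, 0.2, -3.7]
opening: 0.0117
```

```bash
python3 - <<'E'
from h import *
w=ctrl.snapshot('wrist'); save(w,'w4.png'); s=ctrl.snapshot('scene'); t=ctrl.snapshot('top')
cv2.imwrite('pics/l2.png',np.hstack([cv2.resize(t['image'][110:230,250:390],(400,343)),cv2.resize(s['image'][160:320,140:320],(386,343))])[:,:,::-1])
o=ctrl.get_obs(); print({k:np.round(o[k],4) for k in('tool_pos','orientation','clock','force','moment','opening','joint_pos')})
import pickle; pickle.dump((w,s,t),open('s4.pkl','wb'))
E
```

```text
{'tool_pos': array([ 0.5151, -0.0899,  0.3467]), 'orientation': array([ 1.799991e+02, -1.000000e-04, -1.498085e+02]), 'clock': np.float64(12.85), 'force': array([ 0.2233, -0.343 , -3.1851]), 'moment': array([-0.0071, -0.0043, -0.002 ]), 'opening': np.float64(0.012), 'joint_pos': array([ 1.16216e+01,  8.96620e+00, -2.31468e+01, -1.00000e-03,
       -5.78874e+01, -7.14296e+01])}
```

View pics/w4.png

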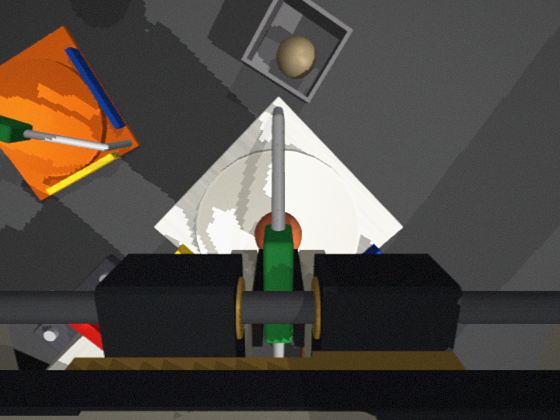

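View pics/l2.png

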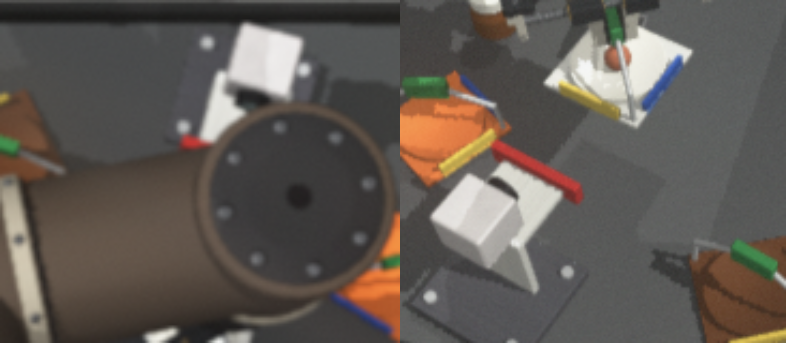

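```bash
python3 - <<'E'
from h import *
import pickle
w,s,t=pickle.load(open('s4.pkl','rb'))
t=dict(t); t['image']=cv2.cvtColor(cv2.imread('pics/top0.png'),cv2.COLOR_BGR2RGB)
ms=mask(s,'red',(170,220,235,265)); mt=mask(t,'red',(300,140,370,185))
def edge(m,low):
    out=[]
    for c in np.where(m.any(0))[0][3:-3]:
        r=np.where(m[:,c])[0]; out.append((c,(r.max()+.5) if low else (r.min()-.5)))
    out=np.array(out); p=np.polyfit(out[:,0],out[:,1],1); print('rms',np.std(out[:,1]-np.polyval(p,out[:,0])))
    return p
def ray(s,uv,z):
    R=np.array(s['R']);C=-R.T@s['t'];d=R.T@np.linalg.inv(s['K'])@[uv[0],uv[1],1]; return (C+d*(z-C[2])/d[2])
for n,im,m,low,z in(('scene front-top',s,ms,False,.123),('top front-bot',t,mt,True,.097),('scene lower(back)',s,ms,True,.097),('top upper',t,mt,False,.123)):
    p=edge(m,low); cc=np.where(m.any(0))[0]; a,b=cc.min()-.5,cc.max()+.5
    A=ray(im,(a,np.polyval(p,a)),z);B=ray(im,(b,np.polyval(p,b)),z); d=A-B
    print(n,A.round(4),B.round(4),'mid',((A+B)/2).round(4),'len',np.linalg.norm(d).round(4),'normal yaw',np.degrees(np.arctan2(d[1],d[0]))%180-90)
for th in(.008,.012,.016,.02,.03):
    it=[(s,stats_mask(ms)),(t,stats_mask(mt))]
    f=lambda q:np.concatenate([res(o,stats_hull(proj(i,place(box(0,th,-.05,.05,.097,.123),*q)))) for i,o in it])
    r=least_squares(f,[.63,-.12,-.29],diff_step=1e-4); print(th,r.x.round(4),r.cost.round(2),f(r.x).round(1))
E
```

```text
rms 0.3147243752631272
scene front-top [ 0.6306 -0.1806  0.123 ] [ 0.6611 -0.0781  0.123 ] mid [ 0.6458 -0.1293  0.123 ] len 0.107 normal yaw -16.598626385997335
rms 0.2883839846119157
top front-bot [ 0.6602 -0.0833  0.097 ] [ 0.6313 -0.1828  0.097 ] mid [ 0.6457 -0.133   0.097 ] len 0.1036 normal yaw -16.16474287000439
rms 1.0390746386454173
scene lower(back) [ 0.631  -0.1857  0.097 ] [ 0.6646 -0.08    0.097 ] mid [ 0.6478 -0.1329  0.097 ] len 0.1109 normal yaw -17.656139938312265
rms 0.379863681850288
top upper [ 0.6663 -0.081   0.123 ] [ 0.6376 -0.1781  0.123 ] mid [ 0.652  -0.1296  0.123 ] len 0.1013 normal yaw -16.46875301520204
0.008 [ 0.6446 -0.1286 -0.2825] 0.64 [-0.4  0.2  0.7  0.5 -0.4  0.3  0.3  0.1]
0.012 [ 0.6427 -0.128  -0.2837] 0.48 [-0.3  0.1  0.5  0.4 -0.4  0.3  0.3  0.1]
0.016 [ 0.6408 -0.1273 -0.2857] 0.39 [-0.3  0.1  0.4  0.4 -0.4  0.3  0.3  0. ]
0.02 [ 0.6388 -0.1267 -0.2877] 0.34 [-0.3  0.1  0.3  0.3 -0.4  0.3  0.3 -0. ]
0.03 [ 0.6341 -0.1252 -0.2952] 0.3 [-0.3  0.1  0.2  0.3 -0.4  0.3  0.3 -0.1]
```

```bash
python3 - <<'E'
from h import *
sh,rv=plan([.5735,-.1089,.3357],-151.35)
for a in mj(20): print('0 '+' '.join('%.4f'%v for v in sh*a)+' 0 0 %.4f'%(rv[2]*a), end=';')
E
```

```text
shift [-0.0409 -0.0458  0.011 ] rot [ 0.     -0.      0.0269] t 12.85
0 -0.0000 -0.0001 0.0000 0 0 0.0000;0 -0.0004 -0.0004 0.0001 0 0 0.0002;0 -0.0011 -0.0012 0.0003 0 0 0.0007;0 -0.0024 -0.0027 0.0006 0 0 0.0016;0 -0.0042 -0.0047 0.0011 0 0 0.0028;0 -0.0067 -0.0075 0.0018 0 0 0.0044;0 -0.0096 -0.0108 0.0026 0 0 0.0063;0 -0.0130 -0.0145 0.0035 0 0 0.0085;0 -0.0166 -0.0186 0.0045 0 0 0.0109;0 -0.0205 -0.0229 0.0055 0 0 0.0135;0 -0.0243 -0.0272 0.0065 0 0 0.0160;0 -0.0279 -0.0313 0.0075 0 0 0.0184;0 -0.0313 -0.0350 0.0084 0 0 0.0206;0 -0.0342 -0.0383 0.0092 0 0 0.0225;0 -0.0367 -0.0411 0.0098 0 0 0.0241;0 -0.0385 -0.0432 0.0103 0 0 0.0253;0 -0.0398 -0.0446 0.0107 0 0 0.0262;0 -0.0406 -0.0454 0.0109 0 0 0.0267;0 -0.0409 -0.0458 0.0109 0 0 0.0269;0 -0.0409 -0.0458 0.0110 0 0 0.0269;
```

Request:
carry_out(moves="0 0 0 0 0 0 0;0 -0.0004 -0.0004 0.0001 0 0 0.0002;0 -0.0011 -0.0012 0.0003 0 0 0.0007;0 -0.0024 -0.0027 0.0006 0 0 0.0016;0 -0.0042 -0.0047 0.0011 0 0 0.0028;0 -0.0067 -0.0075 0.0018 0 0 0.0044;0 -0.0096 -0.0108 0.0026 0 0 0.0063;0 -0.013 -0.0145 0.0035 0 0 0.0085;0 -0.0166 -0.0186 0.0045 0 0 0.0109;0 -0.0205 -0.0229 0.0055 0 0 0.0135;0 -0.0243 -0.0272 0.0065 0 0 0.016;0 -0.0279 -0.0313 0.0075 0 0 0.0184;0 -0.0313 -0.035 0.0084 0 0 0.0206;0 -0.0342 -0.0383 0.0092 0 0 0.0225;0 -0.0367 -0.0411 0.0098 0 0 0.0241;0 -0.0385 -0.0432 0.0103 0 0 0.0253;0 -0.0398 -0.0446 0.0107 0 0 0.0262;0 -0.0406 -0.0454 0.0109 0 0 0.0267;0 -0.0409 -0.0458 0.011 0 0 0.027;0 -0.041 -0.046 0.011 0 0 0.027")

```text
clock: 14.85
tool_pos: [0.5736, -0.1091, 0.3357]
orientation: [180.0, 0.0, -151.4]
force: [-0.1, 0.1, -3.1]
opening: 0.0119
```

```bash
python3 - <<'E'
from h import *
w=ctrl.snapshot('wrist'); s=ctrl.snapshot('scene')
cv2.imwrite('pics/l3.png',np.hstack([cv2.resize(w['image'][60:380],(440,320)),cv2.resize(s['image'][180:290,150:260],(350,320),interpolation=cv2.INTER_CUBIC)])[:,:,::-1])
o=ctrl.get_obs(); print({k:np.round(o[k],4) for k in('tool_pos','orientation','clock','force','moment','opening')})
import pickle; pickle.dump((w,s),open('s5.pkl','wb'))
E
```

```text
{'tool_pos': array([ 0.5736, -0.1091,  0.3358]), 'orientation': array([-1.799988e+02,  6.600000e-03, -1.513606e+02]), 'clock': np.float64(14.95), 'force': array([-0.49  , -0.8498, -3.7236]), 'moment': array([-0.002 ,  0.0113,  0.    ]), 'opening': np.float64(0.012)}
```

View pics/l3.png

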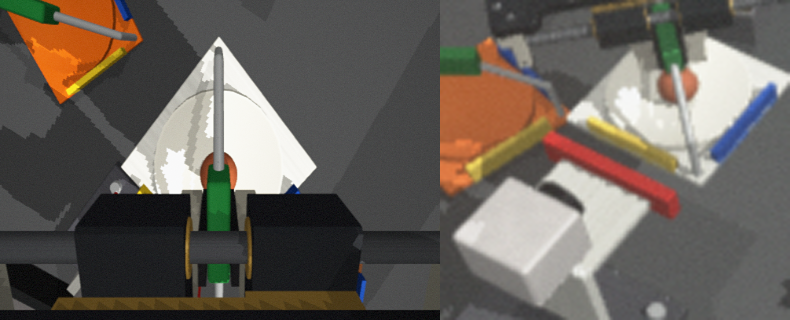

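```bash
cat >> h.py <<'E'
def gap(s,roi,col,zu,yaw,x0,bar=(.6455,-.130,np.radians(-16.35))):
    """full block (yellow/blue) visible hull fit at known height -> face centre in stop frame"""
    o=stats_mask(mask(s,col,roi))
    f=lambda q:res(o,stats_hull(proj(s,place(PARTS[col],q[0],q[1],q[2],zu))))
    r=least_squares(f,[*x0,yaw],diff_step=1e-4); q=r.x
    L=np.array([[.055,0,0]]) if col=='yellow' else np.array([[0,.055,0]])
    F=place(L,*q)[0]; d=F[:2]-bar[:2]; c,sn=np.cos(bar[2]),np.sin(bar[2])
    print('centre',q[:2].round(4),'yaw',np.degrees(q[2]).round(2),'face in stop x,y',np.round([c*d[0]+sn*d[1],-sn*d[0]+c*d[1]],4),'res',r.fun.round(2))
E
python3 - <<'E'
from h import *
import pickle
w,s=pickle.load(open('s5.pkl','rb'))
gap(s,(195,215,240,250),'yellow',.101,np.radians(-16.35),(.5736,-.109))
E
```

```text
centre [ 0.5718 -0.1105] yaw -16.84 face in stop x,y [-0.0213 -0.0025] res [-0.   -0.02 -0.74 -0.55]
```

Request:
carry_out(moves="0 -0.0001 -0.0001 0 0 0 0;0 -0.0003 -0.0003 0 0 0 0;0 -0.0008 -0.0008 0 0 0 0;0 -0.0016 -0.0016 0 0 0 0;0 -0.0026 -0.0026 0 0 0 0;0 -0.0038 -0.0038 0 0 0 0;0 -0.0052 -0.0052 0 0 0 0;0 -0.0065 -0.0065 0 0 0 0;0 -0.0077 -0.0077 0 0 0 0;0 -0.0087 -0.0087 0 0 0 0;0 -0.0095 -0.0095 0 0 0 0;0 -0.0101 -0.0101 0 0 0 0;0 -0.0104 -0.0104 0 0 0 0;0 -0.0106 -0.0106 0 0 0 0;0 -0.0106 -0.0106 0 0 0 0")

```text
clock: 16.45
tool_pos: [0.588, -0.1133, 0.3357]
orientation: [180.0, 0.0, -151.4]
force: [0.2, 0.8, -3.3]
opening: 0.012
```

```bash
python3 - <<'E'
from h import *
s=ctrl.snapshot('scene')
gap(s,(195,215,240,255),'yellow',.101,np.radians(-16.35),(.5736,-.109))
for i in range(3):
    o=ctrl.get_obs(); print({k:np.round(o[k],4) for k in('tool_pos','clock','force','moment')})
cv2.imwrite('pics/l4.png',cv2.resize(s['image'][180:290,150:260],(600,550),interpolation=cv2.INTER_CUBIC)[:,:,::-1])
E
```

```text
centre [ 0.5851 -0.1141] yaw -17.45 face in stop x,y [-0.0075 -0.0028] res [-0.01 -0.05 -1.77 -1.33]
{'tool_pos': array([ 0.588 , -0.1133,  0.3356]), 'clock': np.float64(16.5), 'force': array([ 0.6482, -0.9888, -3.7189]), 'moment': array([0.0206, 0.0493, 0.0619])}
{'tool_pos': array([ 0.588 , -0.1133,  0.3356]), 'clock': np.float64(16.5), 'force': array([ 0.6482, -0.9888, -3.7189]), 'moment': array([0.0206, 0.0493, 0.0619])}
{'tool_pos': array([ 0.588 , -0.1133,  0.3356]), 'clock': np.float64(16.5), 'force': array([ 0.6482, -0.9888, -3.7189]), 'moment': array([0.0206, 0.0493, 0.0619])}
```

View pics/l4.png

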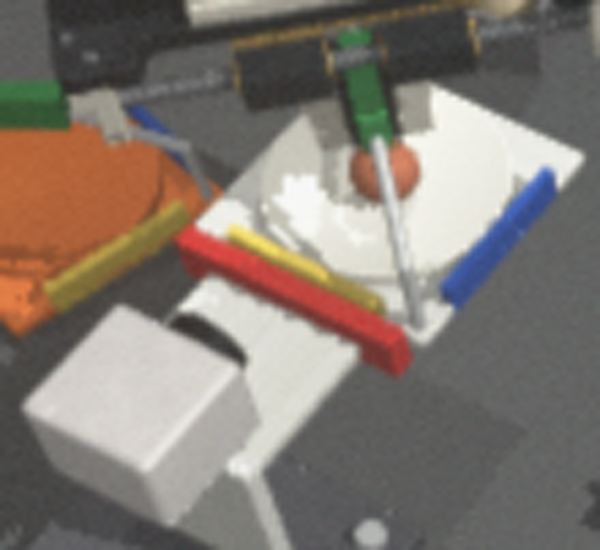

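Request:
carry_out(moves="0 -0.0003 -0.0003 0 0 0 0;0 -0.0006 -0.0006 0 0 0 0;0 -0.0009 -0.0009 0 0 0 0;0 -0.0012 -0.0012 0 0 0 0;0 -0.0015 -0.0015 0 0 0 0;0 -0.0018 -0.0018 0 0 0 0;0 -0.0021 -0.0021 0 0 0 0;0 -0.0023 -0.0023 0 0 0 0;0 -0.0025 -0.0025 0 0 0 0;0 -0.0025 -0.0025 0 0 0 0;0 -0.0025 -0.0025 0 0 0 0")

```text
clock: 17.6
tool_pos: [0.5914, -0.1144, 0.3356]
orientation: [-180.0, -0.0, -151.4]
force: [-0.2, -0.1, -3.9]
opening: 0.0117
```

```bash
python3 - <<'E'
from h import *
s=ctrl.snapshot('scene')
for i in range(1):
    o=ctrl.get_obs(); print({k:np.round(o[k],4) for k in('tool_pos','clock','force','moment')})
cv2.imwrite('pics/l5.png',cv2.resize(s['image'][200:265,170:250],(640,520),interpolation=cv2.INTER_CUBIC)[:,:,::-1])
E
```

```text
{'tool_pos': array([ 0.5914, -0.1143,  0.3356]), 'clock': np.float64(17.65), 'force': array([-0.6999, -0.0421, -3.188 ]), 'moment': array([-0.0052,  0.0537, -0.0254])}
```

View pics/l5.png

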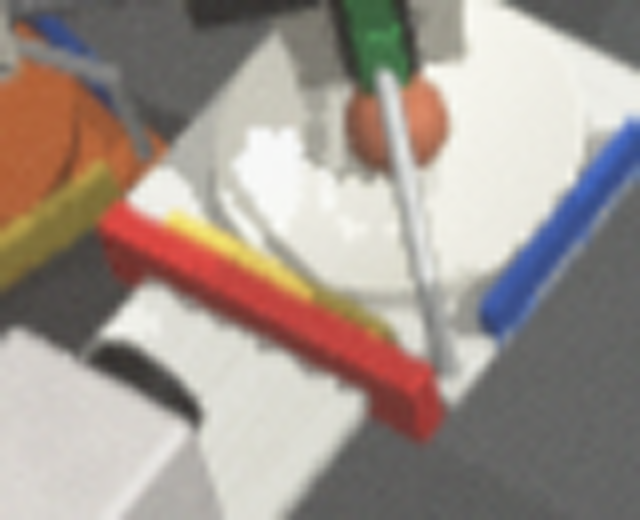

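Request:
carry_out(moves="0 -0.0002 -0.0002 0 0 0 0;0 -0.0004 -0.0004 0 0 0 0;0 -0.0006 -0.0006 0 0 0 0;0 -0.0008 -0.0008 0 0 0 0;0 -0.001 -0.001 0 0 0 0;0 -0.001 -0.001 0 0 0 0")

```text
clock: 18.25
tool_pos: [0.5926, -0.1147, 0.3355]
orientation: [180.0, -0.0, -151.4]
force: [-0.3, -1.1, -1.4]
opening: 0.0121
```

```bash
python3 - <<'E'
from h import *
o=ctrl.get_obs(); print({k:np.round(o[k],4) for k in('tool_pos','clock','force','moment')})
E
```

```text
{'tool_pos': array([ 0.5926, -0.1147,  0.3355]), 'clock': np.float64(18.25), 'force': array([-0.3142, -1.0913, -1.4463]), 'moment': array([0.1949, 0.4724, 0.0918])}
```

Request:
carry_out(moves="0 0 0 0 0 0 0;0 0 0 0 0 0 0;0 0 0 0 0 0 0;0 0 0 0 0 0 0;0 0 0 0 0 0 0;0 0 0 0 0 0 0;0 0 0 0 0 0 0;0 0 0 0 0 0 0;0 0 0 0 0 0 0;0 0 0 0 0 0 0;0 0 0 0 0 0 0;0 0 0 0 0 0 0")

```text
clock: 19.45
tool_pos: [0.5927, -0.1148, 0.3356]
orientation: [180.0, -0.0, -151.4]
force: [-2.9, -0.2, -2.6]
opening: 0.0122
```

```bash
python3 - <<'E'
from h import *
s=ctrl.snapshot('scene');w=ctrl.snapshot('wrist')
o=ctrl.get_obs(); print({k:np.round(o[k],4) for k in('tool_pos','clock','force','moment')})
cv2.imwrite('pics/l6.png',np.hstack([cv2.resize(w['image'][60:380],(440,320)),cv2.resize(s['image'][200:265,170:250],(350,320),interpolation=cv2.INTER_CUBIC)])[:,:,::-1])
E
```

```text
{'tool_pos': array([ 0.5927, -0.1148,  0.3356]), 'clock': np.float64(19.55), 'force': array([-3.1169, -0.1726, -1.7251]), 'moment': array([0.0543, 1.2374, 0.0939])}
```

View pics/l6.png

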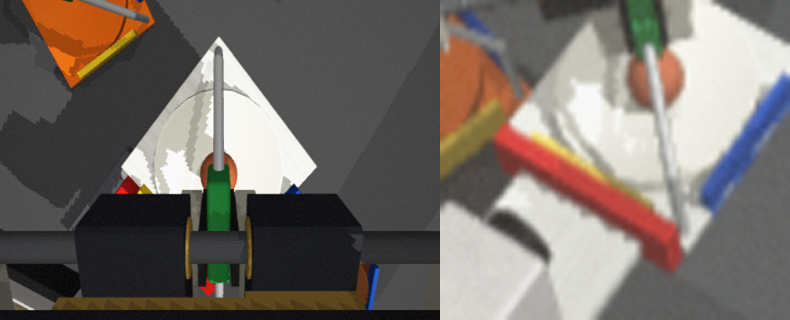

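Yellow has been held in contact for about 1.3 s, level and with the nodule centred. The moment gives a push of roughly 2–5 N. Backing off 45 mm now.

Request:
carry_out(moves="0 0.0001 0.0001 0 0 0 0;0 0.0004 0.0004 0 0 0 0;0 0.001 0.001 0 0 0 0;0 0.0019 0.0019 0 0 0 0;0 0.0033 0.0033 0 0 0 0;0 0.0052 0.0052 0 0 0 0;0 0.0075 0.0075 0 0 0 0;0 0.0102 0.0102 0 0 0 0;0 0.013 0.013 0 0 0 0;0 0.016 0.016 0 0 0 0;0 0.019 0.019 0 0 0 0;0 0.0218 0.0218 0 0 0 0;0 0.0245 0.0245 0 0 0 0;0 0.0268 0.0268 0 0 0 0;0 0.0287 0.0287 0 0 0 0;0 0.0301 0.0301 0 0 0 0;0 0.0311 0.0311 0 0 0 0;0 0.0317 0.0317 0 0 0 0;0 0.032 0.032 0 0 0 0;0 0.032 0.032 0 0 0 0")

```text
clock: 21.55
tool_pos: [0.5494, -0.102, 0.3357]
orientation: [-180.0, -0.0, -151.4]
force: [0.2, 0.8, -3.7]
opening: 0.0121
```

```bash
python3 - <<'E'
from h import *
s=ctrl.snapshot('scene');w=ctrl.snapshot('wrist')
o=ctrl.get_obs(); print({k:np.round(o[k],4) for k in('tool_pos','orientation','clock','force','moment','joint_pos')})
gap(s,(195,205,240,255),'yellow',.101,np.radians(-16.35),(.5536,-.105))
cv2.imwrite('pics/l7.png',np.hstack([cv2.resize(w['image'][60:380],(440,320)),cv2.resize(s['image'][180:265,170:270],(350,320),interpolation=cv2.INTER_CUBIC)])[:,:,::-1])
print((mj(40)*1.5708).round(3))
E
```

```text
{'tool_pos': array([ 0.5494, -0.102 ,  0.3356]), 'orientation': array([-1.799988e+02, -1.000000e-04, -1.513651e+02]), 'clock': np.float64(21.65), 'force': array([ 0.6055, -0.648 , -3.5216]), 'moment': array([0.0272, 0.032 , 0.0184]), 'joint_pos': array([ 9.55590e+00,  1.28942e+01, -1.96889e+01,  1.30000e-03,
       -5.74166e+01, -7.09217e+01])}
centre [ 0.5473 -0.104 ] yaw -16.88 face in stop x,y [-0.0465 -0.0032] res [-0.   -0.02 -0.69 -0.51]
[0.    0.002 0.006 0.013 0.025 0.042 0.064 0.091 0.124 0.163 0.207 0.256
 0.311 0.369 0.432 0.499 0.568 0.639 0.712 0.785 0.859 0.932 1.003 1.072
 1.139 1.201 1.26  1.315 1.364 1.408 1.447 1.48  1.507 1.529 1.546 1.557
 1.565 1.569 1.571 1.571]
```

View pics/l7.png

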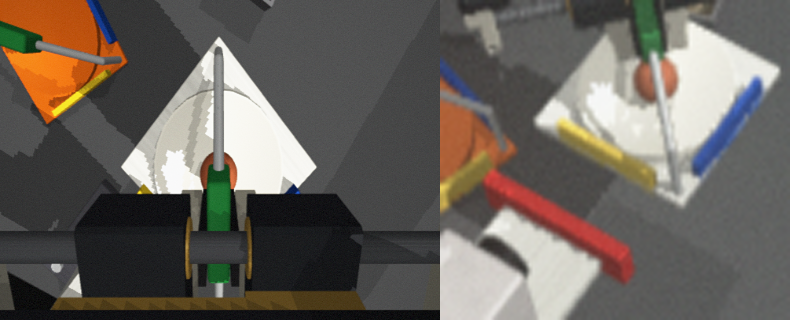

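Request:
carry_out(moves="0 0 0 0 0 0 0;0 0 0 0 0 0 0.002;0 0 0 0 0 0 0.006;0 0 0 0 0 0 0.013;0 0 0 0 0 0 0.025;0 0 0 0 0 0 0.042;0 0 0 0 0 0 0.064;0 0 0 0 0 0 0.091;0 0 0 0 0 0 0.124;0 0 0 0 0 0 0.163;0 0 0 0 0 0 0.207;0 0 0 0 0 0 0.256;0 0 0 0 0 0 0.311;0 0 0 0 0 0 0.369;0 0 0 0 0 0 0.432;0 0 0 0 0 0 0.499;0 0 0 0 0 0 0.568;0 0 0 0 0 0 0.639;0 0 0 0 0 0 0.712;0 0 0 0 0 0 0.785")

```text
clock: 23.65
tool_pos: [0.5494, -0.102, 0.3357]
orientation: [180.0, 0.0, 163.4]
force: [-1.3, 0.1, -3.8]
opening: 0.0119
```

Request:
carry_out(moves="0 0 0 0 0 0 0.074;0 0 0 0 0 0 0.147;0 0 0 0 0 0 0.218;0 0 0 0 0 0 0.287;0 0 0 0 0 0 0.354;0 0 0 0 0 0 0.416;0 0 0 0 0 0 0.475;0 0 0 0 0 0 0.53;0 0 0 0 0 0 0.579;0 0 0 0 0 0 0.623;0 0 0 0 0 0 0.662;0 0 0 0 0 0 0.695;0 0 0 0 0 0 0.722;0 0 0 0 0 0 0.744;0 0 0 0 0 0 0.761;0 0 0 0 0 0 0.772;0 0 0 0 0 0 0.78;0 0 0 0 0 0 0.784;0 0 0 0 0 0 0.786;0 0 0 0 0 0 0.786")

```text
clock: 25.65
tool_pos: [0.5493, -0.102, 0.3357]
orientation: [-180.0, 0.0, 118.6]
force: [-0.1, -0.0, -3.5]
opening: 0.0118
```

```bash
python3 - <<'E'
from h import *
s=ctrl.snapshot('scene');w=ctrl.snapshot('wrist'); save(s,'s8.png')
o=ctrl.get_obs(); print({k:np.round(o[k],4) for k in('tool_pos','orientation','clock','force','moment','joint_pos')})
cv2.imwrite('pics/l8.png',np.hstack([cv2.resize(w['image'][60:380],(440,320)),cv2.resize(s['image'][180:265,170:270],(350,320),interpolation=cv2.INTER_CUBIC)])[:,:,::-1])
gap(s,(195,205,235,255),'blue',.101,np.radians(-106.35),(.5536,-.105))
E
```

```text
{'tool_pos': array([ 0.5494, -0.102 ,  0.3357]), 'orientation': array([1.799984e+02, 3.000000e-04, 1.186307e+02]), 'clock': np.float64(25.75), 'force': array([-0.2001, -0.5349, -3.5705]), 'moment': array([-0.0946, -0.0059, -0.0243]), 'joint_pos': array([ 9.55890e+00,  1.28841e+01, -1.96952e+01, -3.00000e-04,
       -5.74191e+01, -1.60928e+02])}
centre [ 0.5486 -0.0992] yaw -106.56 face in stop x,y [-0.0466  0.0021] res [-0.   -0.01 -0.56 -0.4 ]
```

View pics/l8.png

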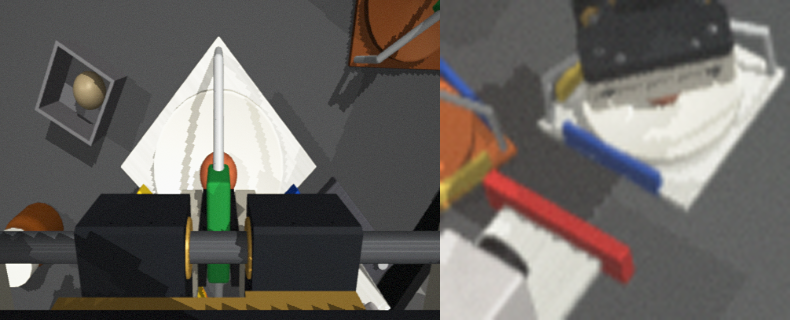

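Request:
carry_out(moves="0 0 0 0 0 0 0;0 -0.0002 0.0002 0 0 0 0;0 -0.0007 0.0007 0 0 0 0;0 -0.0016 0.0016 0 0 0 0;0 -0.0029 0.0029 0 0 0 0;0 -0.0045 0.0045 0 0 0 0;0 -0.0065 0.0065 0 0 0 0;0 -0.0088 0.0088 0 0 0 0;0 -0.0112 0.0112 0 0 0 0;0 -0.0138 0.0138 0 0 0 0;0 -0.0164 0.0164 0 0 0 0;0 -0.0188 0.0188 0 0 0 0;0 -0.0211 0.0211 0 0 0 0;0 -0.0231 0.0231 0 0 0 0;0 -0.0247 0.0247 0 0 0 0;0 -0.026 0.026 0 0 0 0;0 -0.0269 0.0269 0 0 0 0;0 -0.0274 0.0274 0 0 0 0;0 -0.0276 0.0276 0 0 0 0;0 -0.0276 0.0276 0 0 0 0")

```text
clock: 27.75
tool_pos: [0.5868, -0.113, 0.3357]
orientation: [-180.0, -0.0, 118.6]
force: [0.6, 0.1, -3.6]
opening: 0.0116
```

Request:
carry_out(moves="0 -0.0003 0.0003 0 0 0 0;0 -0.0006 0.0006 0 0 0 0;0 -0.0009 0.0009 0 0 0 0;0 -0.0012 0.0012 0 0 0 0;0 -0.0015 0.0015 0 0 0 0;0 -0.0018 0.0018 0 0 0 0;0 -0.0021 0.0021 0 0 0 0;0 -0.0024 0.0024 0 0 0 0;0 -0.0026 0.0026 0 0 0 0;0 -0.0028 0.0028 0 0 0 0;0 -0.003 0.003 0 0 0 0;0 -0.003 0.003 0 0 0 0")

```text
clock: 28.95
tool_pos: [0.5909, -0.1142, 0.3356]
orientation: [-180.0, 0.0, 118.6]
force: [-0.6, -0.9, -3.6]
opening: 0.0116
```

```bash
python3 - <<'E'
from h import *
s=ctrl.snapshot('scene');w=ctrl.snapshot('wrist')
o=ctrl.get_obs(); print({k:np.round(o[k],4) for k in('tool_pos','orientation','clock','force','moment')})
cv2.imwrite('pics/l9.png',np.hstack([cv2.resize(w['image'][60:380],(440,320)),cv2.resize(s['image'][190:265,170:258],(350,320),interpolation=cv2.INTER_CUBIC)])[:,:,::-1])
E
```

```text
{'tool_pos': array([ 0.5909, -0.1142,  0.3357]), 'orientation': array([-1.799986e+02, -1.400000e-03,  1.186260e+02]), 'clock': np.float64(29.05), 'force': array([-0.1142, -0.2823, -2.9285]), 'moment': array([-0.1031, -0.0172,  0.0125])}
```

View pics/l9.png

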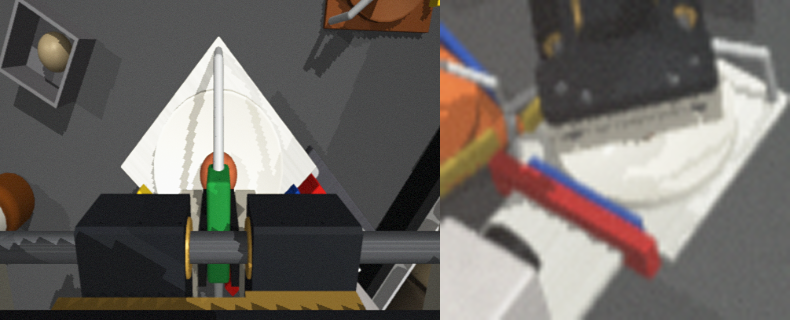

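Request:
carry_out(moves="0 -0.0002 0.0002 0 0 0 0;0 -0.0004 0.0004 0 0 0 0;0 -0.0006 0.0006 0 0 0 0;0 -0.0008 0.0008 0 0 0 0;0 -0.0008 0.0008 0 0 0 0")

```text
clock: 29.55
tool_pos: [0.592, -0.1145, 0.3356]
orientation: [-180.0, -0.0, 118.6]
force: [0.0, -0.3, -2.4]
opening: 0.0123
```

```bash
python3 - <<'E'
from h import *
o=ctrl.get_obs(); print({k:np.round(o[k],4) for k in('tool_pos','orientation','clock','force','moment')})
E
```

```text
{'tool_pos': array([ 0.592 , -0.1145,  0.3356]), 'orientation': array([-179.9987,   -0.    ,  118.6238]), 'clock': np.float64(29.55), 'force': array([ 0.0099, -0.2963, -2.4368]), 'moment': array([-0.0582, -0.0523,  0.0193])}
```

Still no contact. Creeping on.

Request:
carry_out(moves="0 -0.0002 0.0002 0 0 0 0;0 -0.0004 0.0004 0 0 0 0;0 -0.0005 0.0005 0 0 0 0;0 -0.0005 0.0005 0 0 0 0")

```text
clock: 29.95
tool_pos: [0.5925, -0.1147, 0.3356]
orientation: [-180.0, -0.0, 118.6]
force: [-1.0, 0.4, -2.6]
opening: 0.0118
```

```bash
python3 - <<'E'
from h import *
o=ctrl.get_obs(); print({k:np.round(o[k],4) for k in('tool_pos','orientation','clock','force','moment')})
E
```

```text
{'tool_pos': array([ 0.5925, -0.1147,  0.3356]), 'orientation': array([-1.799811e+02, -1.250000e-02,  1.186256e+02]), 'clock': np.float64(29.95), 'force': array([-0.9831,  0.376 , -2.5717]), 'moment': array([0.005 , 0.3441, 0.0413])}
```

Request:
carry_out(moves="0 0 0 0 0 0 0;0 0 0 0 0 0 0;0 0 0 0 0 0 0;0 0 0 0 0 0 0;0 0 0 0 0 0 0;0 0 0 0 0 0 0;0 0 0 0 0 0 0;0 0 0 0 0 0 0")

```text
clock: 30.75
tool_pos: [0.5926, -0.1147, 0.3356]
orientation: [-180.0, -0.0, 118.6]
force: [-1.4, 0.4, -3.4]
opening: 0.0118
```

```bash
python3 - <<'E'
from h import *
s=ctrl.snapshot('scene');w=ctrl.snapshot('wrist'); save(w,'w10.png')
o=ctrl.get_obs(); print({k:np.round(o[k],4) for k in('tool_pos','orientation','clock','force','moment','qvel')})
cv2.imwrite('pics/l10.png',np.hstack([cv2.resize(w['image'][60:380],(440,320)),cv2.resize(s['image'][190:265,170:258],(350,320),interpolation=cv2.INTER_CUBIC)])[:,:,::-1])
E
```

```text
{'tool_pos': array([ 0.5926, -0.1147,  0.3357]), 'orientation': array([-1.799914e+02, -2.700000e-03,  1.186230e+02]), 'clock': np.float64(30.85), 'force': array([-1.8798, -0.0402, -2.8743]), 'moment': array([-0.0521,  0.7069,  0.0623]), 'qvel': array([-0.0481,  0.035 , -0.0196,  0.024 ,  0.0379, -0.0061])}
```

View pics/l10.png

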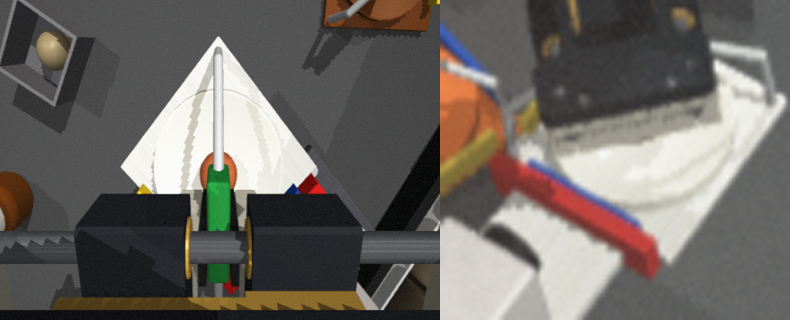

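```bash
python3 - <<'E'
from h import *
for n in('w3','w4','w10'):
    im=cv2.cvtColor(cv2.imread(f'pics/{n}.png'),cv2.COLOR_BGR2HSV)
    m=cv2.inRange(im,(3,90,60),(14,230,255)); m[:205]=0;m[255:]=0;m[:,:245]=0;m[:,310:]=0
    r,c=np.where(m>0)
    g=cv2.cvtColor(im,cv2.COLOR_HSV2BGR).max(2); 
    wh=(im[...,1]<60)&(im[...,2]>110); R,C=np.where(wh[80:250,140:420])
    print(n,'ball l/r/top',c.min(),c.max(),r.min(),'apex row',R.min()+80,'corners',C.min()+140,C.max()+140)
E
```

```text
w3 ball l/r/top 255 301 213 apex row 97 corners 154 402
w4 ball l/r/top 255 301 213 apex row 80 corners 154 402
w10 ball l/r/top 254 301 212 apex row 96 corners 153 404
```

```bash
python3 - <<'E'
from h import *
print(ctrl.close_job()); o=ctrl.get_obs(); print(o['clock'],o['force'],o['moment'],o['tool_pos'])
E
```

```text
the job is handed in; nothing more can be done
None
the job is handed in; nothing more can be done
```

The job is handed in. No verdict was reported, and I had no reading during the final second because the robot stops responding once the job is closed.

- **First pass:** I gripped the white dish by its green bar and lifted it level. I held the yellow face on the stop bar for about 1.3 s, with a push of roughly 2 to 5 N worked out from the wrist moment.
- **Second pass:** I backed off 45 mm and turned the plate 90° clockwise. I then crept the blue face into contact and handed in at about 31 s while still gripping it.

My last checks, about 0.9 s into the blue contact:

| Check | Result |
|---|---|
| Push on the bar | about 3 N |
| Nodule position | within about 1 pixel of where it sat in the wrist picture at the grasp, under 1 mm |
| Level | plate corners moved 2 pixels or less, so no visible tilt |
| Squareness to the bar | within about 1° |
| Jar, core plug and sample box | I steered clear of all three; not measured again at the end |

**Disagreements:**
- **Bar position:** my first fit of the red bar came out about 11 mm too near and implied an unlikely 29 mm bar thickness. I replaced it with an edge fit that put the face at x ≈ 0.6455 m, and contact came within about 1 mm of that.
- **Sideways position:** the camera put the faces up to 3 mm off the bar's middle, while the arm's own reading put them nearly centred. Either is well inside the 12 mm allowed.

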